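# Clamp a glued filter cassette with a travelling feed knob

### The job

The white frame of the pleated filter cassette has been glued: lay it flat and lengthwise between the guide lugs of the grey clamping fixture, then wind the black feed knob clockwise (it travels along with its blue carriage) until the sprung pressure plate squeezes the cassette against the end stop. The plate should end up pressing with about 12 N, which is 2 mm of its spring travel; under 6 N the joint will not hold, and it must never press harder than 22 N or the frame breaks. Let go of everything at the end and leave the other things on the bench alone.

Things in the scene. Friction and masses are not known exactly. Their poses are not given: they have to be found in the camera images.
- filter_cassette: white pleated filter cassette, 48 (x) x 90 (y) x 18 (z) mm, about 0.06 kg, loose, lying flat on the bench, pleats up. Origin: centre of its underside; y along its length, z up. Either end may go towards the end stop. Grasp it across its 48 mm width near the middle.
- cradle: grey base plate of the clamping fixture, fixed to the bench, 80 (x) x 270 (y) x 12 (z) mm; origin: centre of its underside, y along its length towards the end stop, z up. Its top, 12 mm above the bench, is the floor the cassette lies on. Four black guide lugs, 8 x 16 x 10 mm high, stand on it at x = +-31 mm, y = 0 and 70 mm: 54 mm between them across, 54 mm lengthwise for the fingers.
- load_point (a point): point on the fixture's floor at cradle x = 0, y = 35 mm, midway between the four lugs; axes as the cradle's. With the cassette's centre laid here it clears the pressure plate by 20 mm and the end stop (aluminium, rubber face, 30 mm high above the floor) by 10 to 22 mm. The stop is bolted in a different place each time: its face is 55 to 67 mm from this point along +y, not measured: feel for it.
- carriage (a joint): travel in m of the blue carriage (52 x 64 mm, top 49 mm above the bench) along the cradle's +y, towards the end stop; 0 at the start, at most 0.056. Coupled to the knob at 16 mm per radian; it cannot be moved separately. Sliding friction about 2 N. The cassette is pinched after 30 to 42 mm of travel, depending on where the stop is.
- feed_knob (a joint): angle of the feed knob in rad, 0 at the start, at most 3.5, growing clockwise seen from above; clockwise feeds the carriage towards the cradle's +y. Friction holds it with 0.35 N m, so it stays where it is left and keeps the pressure; each newton of plate pressure adds 0.016 N m to the turning moment.
- knob_grip (a point): point on the knob's vertical axis, 75 mm above the bench, on its black grip bar: 12 mm thick, 44 mm long, from 60 to 87 mm above the bench, on a 42 mm disc whose top is 60 mm up. Moves and turns with the knob; starts at cradle x = 0, y = -76 mm. Its y axis runs along the bar (parallel to the cradle's y at the start), x across it, z up. Nothing else within 80 mm of it is higher than 50 mm.
- pressure_plate: sprung aluminium plate with a black rubber face, 50 mm wide, 26 mm high, on the +y side of the carriage; origin: lower middle of its face (at cradle y = -30 mm at the start); y as the cradle's. It is pushed back towards the carriage against a spring of 6 N per mm (6 mm travel, no preload).
- fuse_box: small blue and white cardboard box, 40 x 62 x 30 mm, on the right of the bench; a bystander, leave it alone.
- red_driver: red screwdriver, 180 mm long, on the left of the bench; a bystander, leave it alone.
Mind the look-alikes: they are no part of the job. There is more than one size of the filter_cassette; the job needs the middle-sized.

How it is judged:
By the outcome, as a careful person would: the job done as asked, in the order asked, and still so for the second after the job is handed in, with the robot touching nothing.
It also fails if it takes over 72 s, if anything falls off the work surface, if the arm or the gripper's body presses on something with over 40 N, if the wrist force passes 120 N, or if a joint passes its speed limit or range.

### The arm

A 6-joint arm with a two-finger parallel gripper is mounted at the origin on a cart in front of the work surface, level with it; the furniture and walls round the work are solid. World frame = base frame: x ahead of the robot, y to its left, z up, the work surface at z = 0. Lengths are in m, angles in rad, forces in N, time in s.
With the tool pointing down it reaches from about 0.25 to 0.775 m from the base axis. Payload 4 kg.
Tool frame: the origin (TCP) lies between the finger pads; the fingertips stand 14 mm ahead of it and the grasp point (between the pads) lies 5 mm behind it (tip_reach is the distance from the TCP to the fingertips, in m); z points along the fingers, y is the line along which they close (so a half turn about z gives the same grasp; the last joint's range is limited). The gripper opens to 94 mm and grips with 3 to 60 N. Pads are 16 mm wide; open, the fingers measure 119 mm over their backs; the gripper's body (75 mm by 177 mm) begins 78 mm behind the grasp point.
Start: joints at [-1.376, 0.087, 1.371, -0, 1.684, -0.103], TCP at [0.161, -0.526, 0.22] pointing down, gripper open.
Joint ranges: [-3.1, 3.1], [-0.76, 2.03], [0.27, 2.55], [-1.08, 4.22], [0.17, 2.65], [-2.57, 2.57]. Speed limits (rad/s): [2.79, 2.79, 3.14, 3.14, 3.14, 3.14].

### API

Orientations are given as [roll, pitch, yaw] about the fixed x, y, z axes, in that order (R = Rz(yaw) Ry(pitch) Rx(roll)).
In Python, from bench import * gives the robot as it stands. The module is installed in compiled form; this text tells all that it offers.
- The arm moves only by the tool servo_tool, never from a script. Its argument "targets" is a list of rows, each a list of 4 numbers: the shift along the tool's x, y, z in cm, then the turn about the tool's z in degrees. A call has 1 to 8 rows; each row is the pose to reach, as a shift and turn from the pose commanded when the call began, along the tool's axes at that moment; what a row does not reach only later rows make up. A row lasts 1/8 s, in which the tool goes at most 62.5 mm and 10.7 degrees, less where a joint would pass 70% of its speed; a pose out of reach is approached as far as the arm can. A call with a gripper value outside its range is refused whole. "claw" is the closure in counts, from 0 (fully open) to 255 (shut), set as the call begins (left out, the last holds). The fingers move at their own pace and stop on an object; the grip force is fixed at half the most. Time passes only in rows, so rows that repeat a pose let the fingers close. It gives the time, the measured TCP pose, the force, the opening and the grip force at its end, in the units of the state.
- get_obs(): the state, without advancing time (a new reading comes with each control period).
- snapshot(name): name is "scene" or "side" or "wrist"; returns the picture (420x560x3 uint8, blue, green, red); there is no depth.
- camera_model(name): a dict with "camera_matrix" (3x3 intrinsics, pixels), "camera_from_world" (4x4, takes a point from world to camera coordinates). Camera axes: x right, y up, looking along -z (the intrinsics and any distortion apply to the point x, -y, -z); pixel columns grow to the right and rows downward; lengths in m; the calibration is good to about 2 mm. The wrist camera is an equidistant fisheye: a pixel r from the principal point sees the ray r / f radians off the axis. A picture is of the moment at which its call begins: read the wrist's pose just before it. camera_model takes no time and is no camera call; for the wrist camera it gives the pose at the moment of the call.
- close_job(): hands the job in; it is judged then, once.
The state is a dict: "time": time; "joint_positions": joint angles; "qvel": joint speeds; "joint_torque": joint torques, N m; "tool_pos": TCP position; "ee_rot": TCP orientation; "wrist_force": force on the tool from outside, world axes, zero at the start; "wrist_torque": the same for the moment, N m; "width": finger opening in m; "finger_force": force on a finger pad.
Only numpy, scipy, OpenCV 4.12 (cv2) and the standard library are available. Lean on these libraries where they do the work, as an engineer would, in place of code of your own. Each camera call takes 0.05 s, during which the arm holds its last target. There are 200 camera calls.

## Working session

There is one attempt and no reset: what is moved stays moved. The work goes in short steps, Python scripts to look and compute and a tool call to move; the robot and the scene stay as the last step left them, time stands still between calls to the robot, and variables do not carry over. Pictures are saved under pics/ and viewed, at most 10 in all, crops included, and the job is handed in when it is done.

Besides the shell and the picture viewer there is one more tool, called after "Emit:" as name(argument=value, ...) on one line, values as JSON. servo_tool: Moves the arm, as the interface text tells. Its arguments: {"type":"object","properties":{"targets":{"type":"array"},"claw":{"type":"number"}},"required":["targets"]}

```bash
mkdir -p pics; python3 - <<'E'
from bench import *
import cv2, numpy as np
for n in ("scene","side"):
    im=snapshot(n); cv2.imwrite(f"pics/{n}0.png",im)
    m=camera_model(n); print(n,np.round(m["camera_matrix"],1).tolist(),np.round(m["camera_from_world"],3).tolist(),[k for k in m])
im=snapshot("wrist"); cv2.imwrite("pics/wrist0.png",im)
o=get_obs(); print(o)
a=cv2.imread("pics/scene0.png");b=cv2.imread("pics/side0.png")
cv2.imwrite("pics/both.png",cv2.resize(np.vstack([a,b]),(560,840))[:,:])
E
```

```text
scene [[411.7, 0.0, 283.7], [0.0, 411.7, 204.1], [0.0, 0.0, 1.0]] [[0.904, -0.428, -0.002, -0.486], [0.216, 0.451, 0.866, -0.18], [-0.37, -0.783, 0.5, -1.136], [0.0, 0.0, 0.0, 1.0]] ['camera_matrix', 'camera_from_world']
side [[469.4, 0.0, 280.0], [0.0, 469.4, 205.6], [0.0, 0.0, 1.0]] [[-0.964, -0.265, -0.015, 0.505], [0.123, -0.496, 0.859, -0.119], [-0.235, 0.827, 0.511, -1.435], [0.0, 0.0, 0.0, 1.0]] ['camera_matrix', 'camera_from_world']
{'time': 0.15, 'joint_positions': array([-1.37607948e+00,  8.78191085e-02,  1.37187752e+00, -3.04901783e-05,
        1.68361110e+00, -1.03119501e-01]), 'qvel': array([ 0.00187566, -0.00257959, -0.00508233,  0.0011667 , -0.00207945,
        0.00084823]), 'joint_torque': array([ 2.22870200e-03, -3.40643549e+01, -3.02792430e+01,  7.18930922e-02,
        3.04892112e-02, -1.12001769e-04]), 'tool_pos': array([ 0.161298  , -0.52540563,  0.21856953]), 'ee_rot': array([-3.13988358e+00, -1.46402374e-04,  2.97832811e-01]), 'wrist_force': array([-0.19219176, -0.05795204, -0.84427159]), 'wrist_torque': array([0.0291512 , 0.02423939, 0.00970355]), 'finger_force': 0.0, 'width': 0.09419056827486055}
```

View pics/scene0.png

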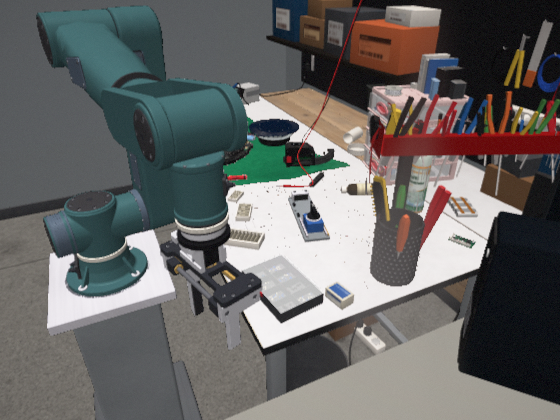

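View pics/side0.png

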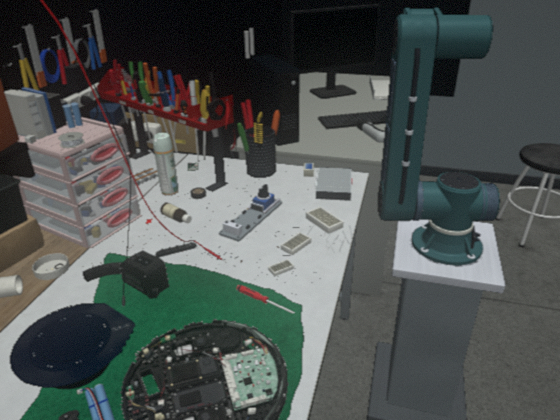

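The scene view shows the fixture at about (309,215), with the blue carriage at (314,220) and the end stop at the far end (298,198). There are three cassettes at (245,238), (244,211) and (235,196). The side view shows the same three at (325,219), (296,242) and (281,268), and the fixture at (252,215). The middle-sized one should be scene (244,211), side (296,242). I'll triangulate and enlarge to check.

```bash
cat > h.py <<'E'
from bench import *
import cv2, numpy as np
def ray(name,px,m=None):
    m=m or camera_model(name); K=np.array(m["camera_matrix"]); T=np.array(m["camera_from_world"])
    v=np.linalg.inv(K)@[px[0],px[1],1.]
    if name=="wrist":
        th=np.hypot(v[0],v[1]); s=np.sin(th)/max(th,1e-9); v=np.array([v[0]*s,v[1]*s,np.cos(th)])
    d=T[:3,:3].T@[v[0],-v[1],-v[2]]; return -T[:3,:3].T@T[:3,3], d/np.linalg.norm(d)
def onz(name,px,z,m=None):
    o,d=ray(name,px,m); return o+d*(z-o[2])/d[2]
def tri(rs):
    A=sum(np.eye(3)-np.outer(d,d) for o,d in rs); b=sum((np.eye(3)-np.outer(d,d))@o for o,d in rs)
    p=np.linalg.solve(A,b); return p,max(np.linalg.norm((np.eye(3)-np.outer(d,d))@(p-o)) for o,d in rs)
def proj(name,P,m=None):
    m=m or camera_model(name); K=np.array(m["camera_matrix"]); T=np.array(m["camera_from_world"])
    c=T[:3,:3]@np.asarray(P)+T[:3,3]; v=np.array([c[0],-c[1],-c[2]])
    if name=="wrist":
        r=np.hypot(v[0],v[1]); th=np.arctan2(r,v[2]); v=np.array([v[0]/r*th,v[1]/r*th,1])
    p=K@v; return p[:2]/p[2]
E
python3 - <<'E'
from h import *
for a,b in (((245,238),(325,219)),((244,211),(296,242)),((235,196),(281,268)),((314,212),(264,188)),((309,215),(252,217))):
    p,e=tri([ray("scene",a),ray("side",b)]); print(np.round(p,3),round(e,4))
m=camera_model("wrist"); print(m)
s=cv2.imread("pics/side0.png"); s=cv2.resize(s[170:290,210:350],None,fx=4,fy=4,interpolation=cv2.INTER_CUBIC)
cv2.imwrite("pics/crop1.png",s)
E
```

```text
[ 0.385 -0.04   0.011] 0.0051
[0.443 0.113 0.011] 0.0012
[0.456 0.238 0.003] 0.0004
[ 0.602 -0.083  0.074] 0.0009
[ 0.626 -0.001  0.007] 0.0049
{'camera_matrix': array([[325.1922621 ,   0.        , 286.05201096],
       [  0.        , 325.1922621 , 208.05431907],
       [  0.        ,   0.        ,   1.        ]]), 'camera_from_world': array([[ 0.29220496, -0.95635233, -0.00254484, -0.54950832],
       [ 0.91514084,  0.28038394, -0.28965857,  0.03061049],
       [ 0.27772918,  0.08231078,  0.95712666, -0.3934931 ],
       [ 0.        ,  0.        ,  0.        ,  1.        ]])}
```

View pics/crop1.png

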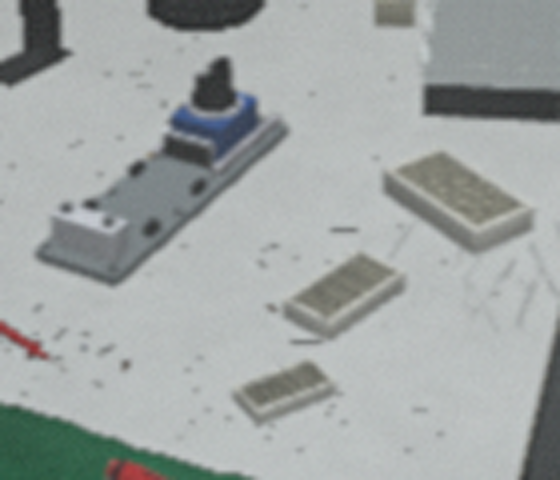

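The crop shows three cassettes: a big one at crop (460,200), a middle one at (345,295) and a small one at (285,390). The middle one, side (296,242) and world about (0.443, 0.113), fits. I'll check its 48x90 size from the wrist camera. First I go above.

Emit:
servo_tool(targets=[[5,-5,-1,0],[9,-9,-2,0],[13,-13,-3,0],[17,-17,-4,0],[21.4,-21,-5,0],[25.8,-25.2,-5,0],[30.2,-29.4,-5,0],[34.6,-33.6,-5,0]])

```text
time: 1.15
tool_pos: [0.394, -0.1012, 0.2694]
ee_rot: [3.141, -0.0, 0.298]
wrist_force: [0.5, -0.6, 0.5]
width: 0.0939
finger_force: 0.0
```

Emit:
servo_tool(targets=[[4.4,-4.3,0,0],[8.8,-8.6,0,0],[13,-12.8,0,0],[13,-12.8,0,0],[13,-12.8,0,0]])

```text
time: 1.78
tool_pos: [0.4799, 0.0571, 0.269]
ee_rot: [3.141, 0.001, 0.298]
wrist_force: [0.2, -0.2, 0.2]
width: 0.094
finger_force: 0.0
```

```bash
python3 - <<'E'
from h import *
import pickle
m=camera_model("wrist"); im=snapshot("wrist"); cv2.imwrite("pics/w1.png",im); pickle.dump(m,open("w1.pkl","wb"))
o=get_obs(); print(o["time"],o["tool_pos"],o["ee_rot"],o["wrist_force"])
E
```

```text
1.825 [0.47986228 0.05650798 0.26930917] [3.14107724e+00 7.82692471e-04 2.96678894e-01] [ 0.21746032 -0.44995644  0.42952581]
```

View pics/w1.png

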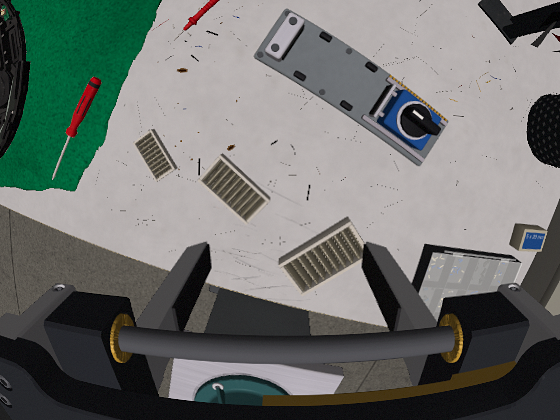

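The wrist view shows the small cassette at (155,153), the middle one at (235,187) and the big one at (322,255). The fixture runs from its stop at (282,35) to the knob at (415,120), with lugs near (305,55), (372,67), (278,85?) and (346,104). I take a second wrist view for stereo.

Emit:
servo_tool(targets=[[-1.5,5,0,0],[-3,10,0,0],[-3,10,0,0],[-3,10,0,0]])

```text
time: 2.33
tool_pos: [0.4804, -0.0479, 0.2698]
ee_rot: [-3.141, -0.001, 0.295]
wrist_force: [0.3, 0.1, -0.1]
width: 0.0939
finger_force: 0.0
```

```bash
python3 - <<'E'
from h import *
import pickle
m=camera_model("wrist"); im=snapshot("wrist"); cv2.imwrite("pics/w2.png",im); pickle.dump(m,open("w2.pkl","wb"))
o=get_obs(); print(o["time"],o["tool_pos"],o["qvel"].max())
for k in ("w1","w2"):
    im=cv2.imread(f"pics/{k}.png"); hsv=cv2.cvtColor(im,cv2.COLOR_BGR2HSV)
    print(k,[(c,hsv[c[1],c[0]].tolist(),im[c[1],c[0]].tolist()) for c in ((235,187),(224,156),(330,70),(285,30),(395,130),(200,110))])
    mm=pickle.load(open(k+".pkl","rb"))
    # bright specks? large-scale: cassette mask via low V relative to bench
    g=cv2.cvtColor(im,cv2.COLOR_BGR2GRAY)
    for name,mask in (("beige",cv2.inRange(hsv,(10,25,40),(35,140,230))),("blue",cv2.inRange(hsv,(105,120,40),(125,255,220)))):
        mask=cv2.morphologyEx(mask,cv2.MORPH_CLOSE,np.ones((5,5)))
        cs,_=cv2.findContours(mask[:300],cv2.RETR_EXTERNAL,cv2.CHAIN_APPROX_NONE)
        for c in cs:
            if cv2.contourArea(c)>250: 
                r=cv2.minAreaRect(c); b=cv2.boxPoints(r)
                P=np.array([onz("wrist",q,.018 if name=="beige" else .049,mm)[:2] for q in b])
                print(name,np.round(r[0]),np.round(r[1]),np.round(b).tolist(),"world c",np.round(P.mean(0),4),"sides",np.round([np.linalg.norm(P[0]-P[1]),np.linalg.norm(P[1]-P[2])],4))
a=cv2.imread("pics/w1.png")[110:230,190:290]; 
f=cv2.imread("pics/w2.png")
cv2.imwrite("pics/w2x.png",cv2.resize(f[:300,40:440],(800,600),interpolation=cv2.INTER_CUBIC))
E
```

```text
2.375 [ 0.48053276 -0.04716946  0.26976455] 0.02562087062100004
w1 [((235, 187), [18, 35, 95], [82, 90, 95]), ((224, 156), [13, 32, 71], [62, 66, 71]), ((330, 70), [109, 17, 119], [119, 114, 111]), ((285, 30), [139, 11, 182], [182, 174, 179]), ((395, 130), [108, 201, 122], [122, 66, 26]), ((200, 110), [8, 11, 181], [173, 175, 181])]
beige [323. 258.] [45. 84.] [[276.0, 260.0], [348.0, 216.0], [371.0, 255.0], [299.0, 299.0]] world c [ 0.3825 -0.0285] sides [0.1184 0.0708]
beige [ 69. 279.] [183.  88.] [[-32.0, 286.0], [-0.0, 204.0], [170.0, 271.0], [138.0, 353.0]] world c [0.1771 0.417 ] sides [0.31   0.3644]
beige [534. 250.] [98. 49.] [[510.0, 201.0], [559.0, 201.0], [559.0, 299.0], [510.0, 299.0]] world c [ 0.4889 -0.4166] sides [0.1252 0.2304]
beige [234. 189.] [67. 37.] [[197.0, 180.0], [222.0, 153.0], [271.0, 198.0], [246.0, 225.0]] world c [0.4438 0.1186] sides [0.0503 0.0881]
beige [156. 155.] [49. 27.] [[132.0, 141.0], [155.0, 127.0], [180.0, 168.0], [156.0, 182.0]] world c [0.4598 0.2363] sides [0.041  0.0667]
blue [533. 241.] [21. 16.] [[522.0, 248.0], [523.0, 232.0], [544.
[... 755 characters left out ...]
0.0666]
beige [513. 224.] [151.  92.] [[467.0, 148.0], [559.0, 148.0], [559.0, 299.0], [467.0, 299.0]] world c [ 0.516  -0.4546] sides [0.2012 0.3242]
beige [163. 168.] [65. 36.] [[127.0, 159.0], [152.0, 133.0], [199.0, 178.0], [174.0, 204.0]] world c [0.4451 0.1183] sides [0.054 0.09 ]
beige [ 96. 138.] [46. 28.] [[73.0, 124.0], [98.0, 111.0], [119.0, 152.0], [95.0, 165.0]] world c [0.4617 0.2325] sides [0.049  0.0688]
blue [493. 224.] [25. 18.] [[480.0, 232.0], [482.0, 214.0], [506.0, 217.0], [505.0, 234.0]] world c [ 0.513  -0.3565] sides [0.0269 0.0492]
blue [333.  91.] [54. 44.] [[299.0, 96.0], [322.0, 59.0], [367.0, 87.0], [344.0, 124.0]] world c [ 0.6022 -0.0692] sides [0.0528 0.0634]
```

View pics/w2x.png

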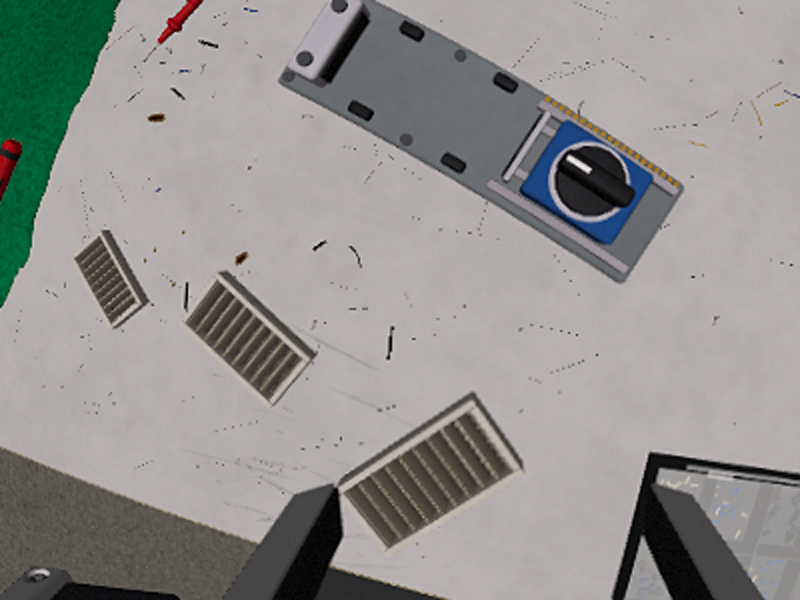

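The enlarged crop shows the small cassette at (112,280), the middle at (250,338) and the big at (432,470). The middle one measures about 50x89 mm, so it is the target. Guide lugs are at (411,30), (505,82), (361,110) and (453,162), with the knob at (590,180). Next I triangulate the lugs, knob and cassette corners.

```bash
python3 - <<'E'
from h import *
import pickle
M={k:pickle.load(open(k+".pkl","rb")) for k in("w1","w2")}
I={k:cv2.imread(f"pics/{k}.png") for k in M}
B={}
for k in M:
    g=cv2.cvtColor(I[k],cv2.COLOR_BGR2GRAY); mask=cv2.inRange(g,0,70)
    n,l,s,c=cv2.connectedComponentsWithStats(mask[:140])
    B[k]=[c[i] for i in range(1,n) if 25<s[i,4]<160 and 200<c[i][0]<400]
    print(k,[(np.round(c[i],1).tolist(),int(s[i,4]),np.round(onz("wrist",c[i],.020,M[k])[:2],4).tolist()) for i in range(1,n) if 25<s[i,4]<160 and 200<c[i][0]<400])
for a in B["w1"]:
    for b in B["w2"]:
        p,e=tri([ray("wrist",a,M["w1"]),ray("wrist",b,M["w2"])])
        if e<.002 and -.03<p[2]<.08: print(np.round(a),np.round(b),np.round(p,4),round(e,4))
# cassette top-face corners: subpixel refine
pts2=np.array([[183,322],[222,275],[313,355],[272,402]],float)/2+[40,0]
for P2 in pts2:
    w=onz("wrist",P2,.018,M["w2"]); p1=proj("wrist",w,M["w1"]); print("guess",np.round(P2,1),np.round(w,4),np.round(p1,1))
A=cv2.resize(I["w1"][145:235,190:280],None,fx=4.4,fy=4.4,interpolation=cv2.INTER_CUBIC);Bc=cv2.resize(I["w2"][125:215,120:210],None,fx=4.4,fy=4.4,interpolation=cv2.INTER_CUBIC)
cv2.imwrite("pics/cas.png",np.hstack([A,Bc]))
E
```

```text
w1 [([293.0, 20.9], 35, [0.6771, 0.1079]), ([325.2, 36.3], 88, [0.6699, 0.0635]), ([274.8, 47.4], 35, [0.6362, 0.1193]), ([371.0, 66.6], 85, [0.6519, -0.0039]), ([299.4, 75.4], 83, [0.6103, 0.0793]), ([345.8, 105.2], 85, [0.5923, 0.012])]
w2 [([209.2, 2.4], 38, [0.6771, 0.115]), ([245.4, 15.2], 81, [0.6699, 0.063]), ([292.4, 41.0], 82, [0.6521, -0.0044]), ([220.0, 54.9], 81, [0.6104, 0.0787]), ([300.3, 72.3], 47, [0.6156, -0.0258]), ([266.4, 81.1], 80, [0.5925, 0.0116])]
[293.  21.] [209.   2.] [0.6697 0.1062 0.0462] 0.0
[325.  36.] [245.  15.] [0.6704 0.0634 0.0182] 0.0
[371.  67.] [292.  41.] [ 0.6524 -0.0043  0.0179] 0.0001
[299.  75.] [220.  55.] [0.6106 0.0792 0.0176] 0.0001
[346. 105.] [266.  81.] [0.5925 0.0117 0.0183] 0.0001
guess [131.5 161. ] [0.4432 0.1663 0.018 ] [199.8 179.9]
guess [151.  137.5] [0.4825 0.1435 0.018 ] [223.  156.5]
guess [196.5 177.5] [0.4462 0.067  0.018 ] [271.2 198.6]
guess [176. 201.] [0.4056 0.0886 0.018 ] [247.8 221.6]
```

View pics/cas.png

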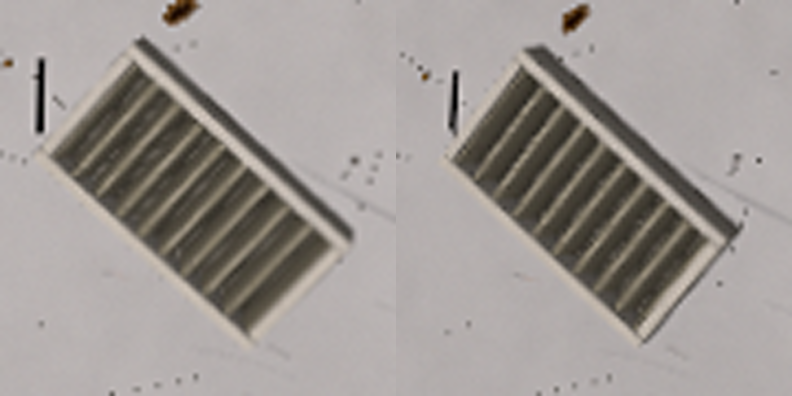

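```bash
cat >> h.py <<'E'
LP=np.array([.6315,.0375]); CY=np.array([.01805,.0676]); CY/=np.linalg.norm(CY); CX=np.array([CY[1],-CY[0]])
def togo(P,ty_deg=None):
    """shift (cm, tool axes) and turn (deg about tool z) to put TCP at P with tool y along ty_deg (mod 180)"""
    from scipy.spatial.transform import Rotation as R
    o=get_obs(); r=R.from_euler("xyz",o["ee_rot"]); d=r.inv().apply(np.asarray(P)-o["tool_pos"])*100
    ty=r.apply([0,1,0]); cur=np.degrees(np.arctan2(ty[1],ty[0]))
    t=None if ty_deg is None else -((ty_deg-cur+90)%180-90)
    print("t",round(o["time"],2),"at",np.round(o["tool_pos"],4),"ty",round(cur,2),"q",np.round(o["joint_positions"],2),"-> shift",np.round(d,2),"turn",t)
E
python3 - <<'E'
from h import *
import pickle
M={k:pickle.load(open(k+".pkl","rb")) for k in("w1","w2")}
a=[(199.5,179.5),(220.9,155.7),(268.9,201.1),(247.3,223)];b=[(131.8,160.7),(150,136.8),(193.2,180.2),(176.1,202.7)]
P=[]
for x,y in zip(a,b):
    p,e=tri([ray("wrist",x,M["w1"]),ray("wrist",y,M["w2"])]); P.append(p); print(np.round(p,4),round(e,4))
Q=np.array([[onz("wrist",x,.018,M["w1"]),onz("wrist",y,.018,M["w2"])] for x,y in zip(a,b)]).mean(1); print(np.round(Q,4),"c",Q.mean(0),"sides",[np.linalg.norm(Q[i]-Q[i-1]) for i in range(4)])
l=(Q[2]-Q[1])+(Q[3]-Q[0]); ang=np.degrees(np.arctan2(l[1],l[0])); print("long ang",ang)
# knob disc/bar: place
c=Q.mean(0); print("knob",LP-.111*CY,"CX ang",np.degrees(np.arctan2(CX[1],CX[0])))
togo([c[0],c[1],.09],ang+90); togo([c[0],c[1],.0165],ang+90)
E
```

```text
[0.4426 0.1675 0.0143] 0.0
[0.482  0.1472 0.013 ] 0.0002
[0.4435 0.0692 0.0244] 0.0003
[0.4022 0.0888 0.0151] 0.0001
[[0.4437 0.1663 0.018 ]
 [0.4829 0.1458 0.018 ]
 [0.4416 0.0699 0.018 ]
 [0.4034 0.0883 0.018 ]] c [0.44288624 0.11758056 0.018     ] sides [np.float64(0.08779318892165398), np.float64(0.04426822434866781), np.float64(0.08644475385234399), np.float64(0.04248353288133848)]
long ang -117.93463567348769
knob [ 0.60286489 -0.06974286] CX ang -14.949879268116874
t 2.38 at [ 0.4805 -0.0472  0.2698] ty -73.0 q [-0.22 -0.07  1.43  0.    1.78  1.06] -> shift [  1.21 -16.85  17.98] turn -45.067648055024506
t 2.38 at [ 0.4805 -0.0472  0.2698] ty -73.0 q [-0.22 -0.07  1.43  0.    1.78  1.06] -> shift [  1.2  -16.85  25.33] turn -45.067648055024506
```

Emit:
servo_tool(targets=[[0.3,-4,3,-9],[0.6,-8,7,-18],[0.9,-12,11,-27],[1.2,-15,15,-36],[1.2,-16.8,18,-45],[1.2,-16.8,18,-45],[1.2,-16.8,18,-45]])

```text
time: 3.25
tool_pos: [0.4441, 0.1173, 0.091]
ee_rot: [3.139, -0.001, 1.082]
wrist_force: [0.4, 0.6, 0.0]
width: 0.0939
finger_force: 0.0
```

```bash
python3 - <<'E'
from h import *
import pickle
m=camera_model("wrist"); im=snapshot("wrist"); cv2.imwrite("pics/w3.png",im); pickle.dump(m,open("w3.pkl","wb"))
c=[.4429,.1176]; togo([*c,.0165],-27.9)
cv2.imwrite("pics/w3.png",im)
E
```

```text
t 3.3 at [0.4445 0.117  0.0914] ty -28.04 q [ 0.13 -0.05  1.77 -0.    1.42  0.62] -> shift [-0.04 -0.19  7.49] turn -0.13851010860018675
```

View pics/w3.png

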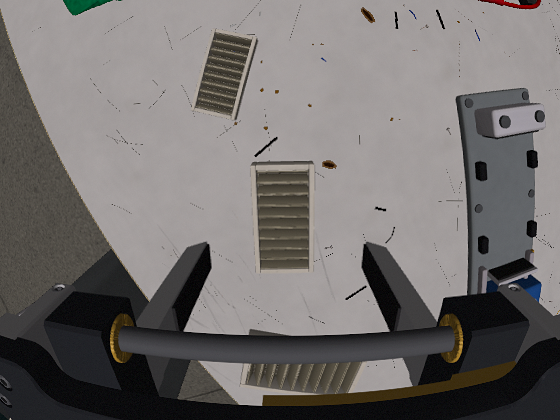

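The wrist view shows the middle cassette centred between the fingers at column 283, rows 165–270, aligned with the tool. I check its centre from these pixels.

```bash
python3 - <<'E'
from h import *
import pickle
m=pickle.load(open("w3.pkl","rb"))
Q=np.array([onz("wrist",p,.018,m) for p in((252,166),(313,166),(311,271),(256,271))]); print(np.round(Q,4),Q.mean(0),[round(float(np.linalg.norm(Q[i]-Q[i-1])),4) for i in range(4)])
c=Q.mean(0); togo([c[0],c[1],.0165],-27.9)
E
```

```text
[[0.4424 0.1686 0.018 ]
 [0.4824 0.1472 0.018 ]
 [0.442  0.0702 0.018 ]
 [0.4019 0.0916 0.018 ]] [0.44215489 0.11938121 0.018     ] [0.087, 0.0454, 0.087, 0.0455]
t 3.3 at [0.4445 0.117  0.0914] ty -28.04 q [ 0.13 -0.05  1.77 -0.    1.42  0.62] -> shift [ 0.08 -0.34  7.49] turn -0.13851010860018675
```

Emit:
servo_tool(targets=[[0.1,-0.3,3,0],[0.1,-0.3,6,0],[0.1,-0.3,7.2,0],[0.1,-0.3,7.4,0],[0.1,-0.3,7.4,0]])

```text
time: 3.92
tool_pos: [0.4422, 0.1194, 0.0168]
ee_rot: [3.139, -0.001, 1.082]
wrist_force: [0.1, 0.3, -0.1]
width: 0.0941
finger_force: 0.0
```

Emit:
servo_tool(targets=[[0,0,0,0],[0,0,0,0],[0,0,0,0],[0,0,0,0],[0,0,0,0],[0,0,0,0],[0,0,0,0]], claw=255)

```text
time: 4.8
tool_pos: [0.441, 0.1194, 0.0155]
ee_rot: [3.141, 0.0, 1.083]
wrist_force: [-0.1, -0.5, -0.1]
width: 0.0475
finger_force: 30.0
```

Emit:
servo_tool(targets=[[0,0,-2,0],[0,0,-5,0],[0,0,-8,0],[0,0,-8,0]])

```text
time: 5.3
tool_pos: [0.4428, 0.1197, 0.0978]
ee_rot: [3.137, -0.003, 1.083]
wrist_force: [-0.0, -0.7, -0.6]
width: 0.048
finger_force: 30.0
```

```bash
python3 - <<'E'
from h import *
print(get_obs()["width"],get_obs()["finger_force"])
togo([*LP,.09],-14.95)
E
```

```text
0.04802650036779021 29.976646900177002
t 5.3 at [0.4428 0.1197 0.0978] ty -27.94 q [ 0.14 -0.06  1.77 -0.    1.43  0.63] -> shift [ 1.57 20.52  0.88] turn -12.987937918425843
```

Emit:
servo_tool(targets=[[0.4,4.5,0,-3],[0.8,9,0,-6],[1.2,13.5,0,-9],[1.6,18,0,-12],[1.6,20.5,0.5,-13],[1.6,20.5,0.9,-13],[1.6,20.5,0.9,-13],[1.6,20.5,0.9,-13]])

```text
time: 6.3
tool_pos: [0.6284, 0.0383, 0.0862]
ee_rot: [-3.141, 0.0, 1.311]
wrist_force: [0.2, -0.2, -0.9]
width: 0.0478
finger_force: 30.0
```

```bash
python3 - <<'E'
from h import *
import pickle
m=camera_model("wrist"); im=snapshot("wrist"); cv2.imwrite("pics/w4.png",im); pickle.dump(m,open("w4.pkl","wb"))
togo([*LP,.09],-14.95)
for dx in(-31,31):
    for dy in (-35,35):
        q=LP+dx*1e-3*CX+dy*1e-3*CY; print("lug px",np.round(proj("wrist",[*q,.022],m),1))
E
```

```text
t 6.35 at [0.6288 0.0382 0.0866] ty -14.89 q [-0.03  0.32  1.36  0.    1.46  0.23] -> shift [-0.    0.28 -0.34] turn 0.05850562752749511
lug px [251.8 267.6]
lug px [248.5 180.8]
lug px [329.9 267.5]
lug px [334.  180.9]
```

View pics/w4.png

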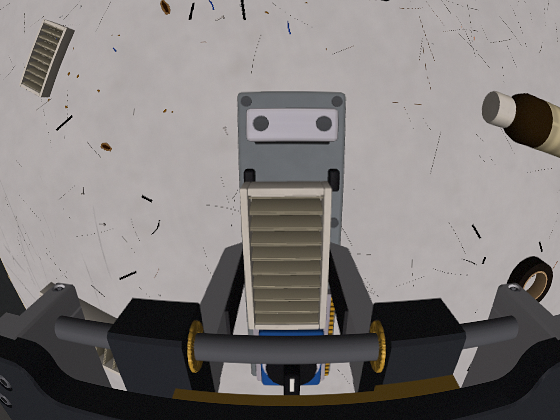

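The wrist view shows the far lugs at (250,177) and (334,179), close to the predicted columns. The cassette is aligned between them, its far end at row 183. The stop's top front edge is near row 141.

```bash
python3 - <<'E'
from h import *
import pickle
m=pickle.load(open("w4.pkl","rb"))
f=lambda P:np.round([(P[:2]-LP)@CX*1e3,(P[:2]-LP)@CY*1e3],1)
im=cv2.imread("pics/w4.png"); print(im[136:160,290].tolist())
for r in (140,142,144): print("stop",r,f(onz("wrist",(291,r),.042,m)))
z=get_obs()["tool_pos"][2]+.0015
for p in((245,184),(330,184),(243,330),(329,330)): print("cass",p,f(onz("wrist",p,z,m)))
togo([*LP,.029],-14.95)
E
```

```text
[[177, 169, 175], [175, 167, 172], [161, 156, 160], [152, 148, 152], [123, 121, 124], [51, 51, 53], [20, 20, 19], [44, 43, 41], [98, 93, 91], [114, 110, 107], [112, 108, 105], [110, 107, 104], [111, 108, 105], [110, 107, 104], [110, 106, 103], [110, 107, 103], [109, 104, 102], [109, 105, 103], [110, 106, 103], [109, 104, 102], [109, 106, 101], [111, 106, 104], [109, 106, 103], [108, 104, 101]]
stop 140 [-0.6 66.1]
stop 142 [-0.6 64.8]
stop 144 [-0.6 63.5]
cass (245, 184) [-25.   47.4]
cass (330, 184) [19.  47.4]
cass (243, 330) [-30.9 -45.9]
cass (329, 330) [ 23.3 -45.9]
t 6.35 at [0.6288 0.0382 0.0866] ty -14.89 q [-0.03  0.32  1.36  0.    1.46  0.23] -> shift [-0.    0.28  5.76] turn 0.05850562752749511
```

Emit:
servo_tool(targets=[[0,0.3,0,0],[0,0.3,2,0],[0,0.3,4,0],[0,0.3,5.2,0],[0,0.3,5.2,0],[0,0.3,5.2,0]])

```text
time: 7.1
tool_pos: [0.6328, 0.0367, 0.0347]
ee_rot: [3.141, -0.0, 1.31]
wrist_force: [0.5, 0.4, 0.1]
width: 0.0476
finger_force: 30.0
```

Emit:
servo_tool(targets=[[0,0,0.2,0],[0,0,0.4,0],[0,0,0.6,0],[0,0,0.6,0],[0,0,0.6,0]])

```text
time: 7.72
tool_pos: [0.6325, 0.0367, 0.0285]
ee_rot: [3.142, 0.0, 1.31]
wrist_force: [-0.7, 0.0, -0.4]
width: 0.0476
finger_force: 30.0
```

```bash
python3 - <<'E'
from h import *
print(get_obs()["wrist_force"]); togo([*LP,.029],-14.95)
E
```

```text
[-6.87335946e-01  6.38251682e-04 -4.02976209e-01]
t 7.72 at [0.6325 0.0367 0.0285] ty -14.94 q [-0.03  0.37  1.41 -0.    1.36  0.23] -> shift [ 0.05 -0.11 -0.05] turn 0.01362160907434884
```

Emit:
servo_tool(targets=[[0,-0.1,0.05,0],[0,-0.1,0.05,0],[0,-0.1,0.05,0]])

```text
time: 8.1
tool_pos: [0.6315, 0.037, 0.028]
ee_rot: [3.141, 0.0, 1.31]
wrist_force: [-0.4, -0.4, -0.6]
width: 0.0478
finger_force: 30.0
```

Emit:
servo_tool(targets=[[0,0,0,0],[0,0,0,0],[0,0,0,0],[0,0,0,0],[0,0,0,0]], claw=0)

```text
time: 8.72
tool_pos: [0.6315, 0.037, 0.028]
ee_rot: [3.142, 0.0, 1.31]
wrist_force: [-0.3, 0.2, 0.6]
width: 0.0929
finger_force: 0.0
```

Emit:
servo_tool(targets=[[0,0,-1,0],[0,0,-4,0],[0,0,-8,0],[-3,0,-12,0],[-6,0,-12,0],[-6,0,-12,0],[-6,0,-12,0]])

```text
time: 9.6
tool_pos: [0.6159, -0.0204, 0.1478]
ee_rot: [-3.141, -0.001, 1.31]
wrist_force: [-0.4, 0.9, 0.7]
width: 0.0942
finger_force: 0.0
```

```bash
python3 - <<'E'
from h import *
import pickle
m=camera_model("wrist"); im=snapshot("wrist"); cv2.imwrite("pics/w5.png",im); pickle.dump(m,open("w5.pkl","wb"))
togo([*(LP-.111*CY),.11],-14.95)
cv2.imwrite("pics/w5x.png",cv2.resize(im[0:300,140:440],(600,600)))
E
```

```text
t 9.65 at [ 0.6159 -0.0201  0.1475] ty -14.9 q [-0.12  0.26  1.32  0.    1.57  0.14] -> shift [-5.13  0.02  3.75] turn 0.047273659114210886
```

View pics/w5x.png

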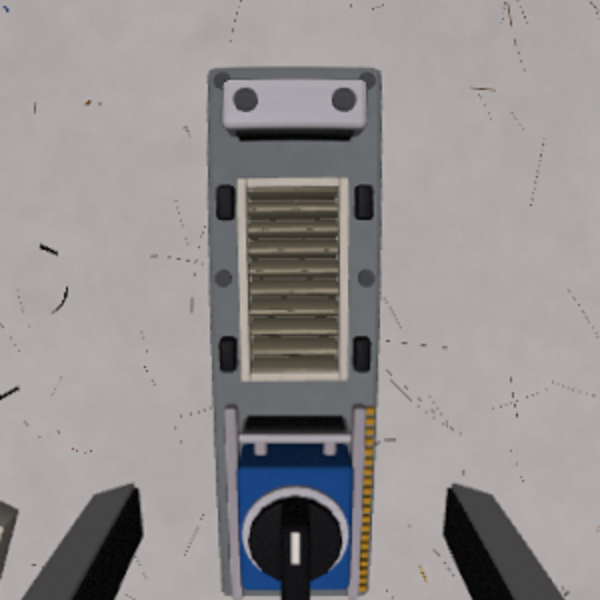

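The crop shows the cassette flat between the four lugs, spanning rows 180–380, with the stop's rubber at rows 131–138. The pressure plate's face is at rows 417–432 and the knob disc is centred at (295,537), its bar along the cradle. I work out the positions from these pixels.

```bash
python3 - <<'E'
from h import *
import pickle
M={k:pickle.load(open(k+".pkl","rb")) for k in("w1","w2","w5")}
f=lambda P:np.round([(P[:2]-LP)@CX*1e3,(P[:2]-LP)@CY*1e3],1)
m=M["w5"]; im=cv2.imread("pics/w5.png"); g=cv2.cvtColor(im,cv2.COLOR_BGR2GRAY)
print("stop",[(r,int(g[r,275:300].mean())) for r in range(60,74)]); print("plate",[(r,int(g[r,275:300].mean())) for r in range(184,226)])
for r,z in((65,.042),(66,.042),(69,.012),(70,.012),(208,.012),(209,.012),(215,.038),(216,.038),(90,.03),(190,.03)): print(r,z,f(onz("wrist",(287,r),z,m)))
# knob disc centre in w1,w2,w5 : dark disc blob on blue, min enclosing
P=[]
for k,c in(("w1",(414,118)),("w2",(335,91)),("w5",(287.5,268.5))):
    P.append(ray("wrist",c,M[k])); print(k,f(onz("wrist",c,.06,M[k])))
p,e=tri(P); print("disc",np.round(p,4),round(e,4),f(p))
E
```

```text
stop [(60, 168), (61, 155), (62, 145), (63, 109), (64, 52), (65, 28), (66, 23), (67, 7), (68, 4), (69, 11), (70, 80), (71, 108), (72, 105), (73, 105)]
plate [(184, 103), (185, 119), (186, 144), (187, 179), (188, 177), (189, 170), (190, 137), (191, 104), (192, 106), (193, 107), (194, 106), (195, 106), (196, 107), (197, 107), (198, 107), (199, 107), (200, 107), (201, 107), (202, 107), (203, 106), (204, 107), (205, 107), (206, 110), (207, 87), (208, 20), (209, 6), (210, 8), (211, 9), (212, 9), (213, 15), (214, 23), (215, 35), (216, 53), (217, 119), (218, 163), (219, 167), (220, 157), (221, 105), (222, 16), (223, 23), (224, 23), (225, 25)]
65 0.042 [ 0.1 64. ]
66 0.042 [ 0.1 63.1]
69 0.012 [ 0.1 64.6]
70 0.012 [ 0.1 63.7]
208 0.012 [  0.1 -67.1]
209 0.012 [  0.1 -68.1]
215 0.038 [  0.  -65.7]
216 0.038 [  0.  -66.7]
90 0.03 [ 0.1 43.7]
190 0.03 [  0.  -44.8]
w1 [   0.  -106.4]
w2 [  -1.1 -111.2]
w5 [   0.4 -107.8]
disc [ 0.6036 -0.0699  0.052 ] 0.002 [   0.7 -111. ]
```

Emit:
servo_tool(targets=[[-3,0,0,0],[-5.1,0,1,0],[-5.1,0,4,0],[-5.1,0,6.5,0],[-5.1,0,7,0],[-5.1,0,7,0],[-5.1,0,7,0]])

```text
time: 10.52
tool_pos: [0.6038, -0.0703, 0.0794]
ee_rot: [3.139, -0.0, 1.31]
wrist_force: [0.8, -0.0, 0.1]
width: 0.0942
finger_force: 0.0
```

```bash
python3 - <<'E'
from h import *
togo([*(LP-.111*CY),.078],-14.95)
E
```

```text
t 10.53 at [ 0.6038 -0.0703  0.0794] ty -14.93 q [-0.21  0.28  1.43 -0.    1.43  0.05] -> shift [ 0.03 -0.1   0.14] turn 0.02456174595876348
```

Emit:
servo_tool(targets=[[0,-0.1,0.1,0],[0,-0.1,0.1,0],[0,-0.1,0.1,0],[0,-0.1,0.1,0],[0,-0.1,0.1,0],[0,-0.1,0.1,0],[0,-0.1,0.1,0],[0,-0.1,0.1,0]], claw=255)

```text
time: 11.52
tool_pos: [0.6019, -0.07, 0.0769]
ee_rot: [-3.142, 0.0, 1.31]
wrist_force: [-0.1, -0.7, 0.3]
width: 0.0177
finger_force: 0.0
```

Emit:
servo_tool(targets=[[0,0,0,0],[0,0,0,0],[0,0,0,0]])

```text
time: 11.9
tool_pos: [0.6034, -0.0704, 0.077]
ee_rot: [3.138, -0.0, 1.31]
wrist_force: [5.4, -1.6, -3.6]
width: 0.0119
finger_force: 30.0
```

```bash
python3 - <<'E'
from h import *
o=get_obs(); print(o["wrist_force"],o["wrist_torque"],o["width"],o["finger_force"])
togo([*(LP-.111*CY),.078],-14.95)
# arc plan: turn a deg, shift 16mm/rad along tool x of the start
for a in range(5,81,5): print(a,round(1.6*np.radians(a),2),end="; ")
E
```

```text
[ 5.38725421 -1.60585617 -3.62555927] [-0.23978785 -0.97279362  0.04938879] 0.011901423167512333 29.999213218688965
t 11.9 at [ 0.6034 -0.0704  0.077 ] ty -14.94 q [-0.21  0.28  1.44 -0.    1.42  0.05] -> shift [ 0.05 -0.07 -0.1 ] turn 0.012373850040745538
5 0.14; 10 0.28; 15 0.42; 20 0.56; 25 0.7; 30 0.84; 35 0.98; 40 1.12; 45 1.26; 50 1.4; 55 1.54; 60 1.68; 65 1.82; 70 1.95; 75 2.09; 80 2.23;
```

Emit:
servo_tool(targets=[[0.14,0.03,0,5],[0.28,0.05,0,10],[0.42,0.05,0,15],[0.56,0.05,0,20],[0.7,0.05,0,25],[0.84,0.05,0,30],[0.98,0.05,0,35],[1.12,0.05,0,40]])

```text
time: 12.9
tool_pos: [0.6056, -0.0594, 0.077]
ee_rot: [3.141, -0.0, 0.61]
wrist_force: [2.3, -1.1, -0.6]
width: 0.0124
finger_force: 30.2
```

```bash
python3 - <<'E'
from h import *
o=get_obs(); print(o["wrist_force"],o["wrist_torque"],o["width"],o["finger_force"])
a=np.radians(40); k=LP-(.111-.016*a)*CY
togo([*k,.077],-14.95-40)
# next 8 rows of 6 deg: tool x now rotated 40 deg cw from cradle y
from math import *
for i in range(1,9):
    s=1.6*radians(6*i); print([round(s*cos(a),2),round(-s*sin(a),2),0,6*i],end=",")
print(); b=radians(88)
for i in range(1,9):
    s=1.6*radians(6*i); print([round(s*cos(b),2),round(-s*sin(b),2),0,6*i],end=",")
E
```

```text
[ 2.30424578 -1.09505617 -0.59018059] [-0.06486606 -0.39821578  0.3870802 ] 0.012364250703689671 30.154590904712677
t 12.9 at [ 0.6056 -0.0594  0.077 ] ty -55.04 q [-0.19  0.28  1.43 -0.    1.43  0.77] -> shift [ 0.04 -0.03  0.  ] turn -0.09053622650750981
[0.13, -0.11, 0, 6],[0.26, -0.22, 0, 12],[0.39, -0.32, 0, 18],[0.51, -0.43, 0, 24],[0.64, -0.54, 0, 30],[0.77, -0.65, 0, 36],[0.9, -0.75, 0, 42],[1.03, -0.86, 0, 48],
[0.01, -0.17, 0, 6],[0.01, -0.33, 0, 12],[0.02, -0.5, 0, 18],[0.02, -0.67, 0, 24],[0.03, -0.84, 0, 30],[0.04, -1.0, 0, 36],[0.04, -1.17, 0, 42],[0.05, -1.34, 0, 48],
```

Emit:
servo_tool(targets=[[0.13,-0.11,0,6],[0.26,-0.22,0,12],[0.39,-0.32,0,18],[0.51,-0.43,0,24],[0.64,-0.54,0,30],[0.77,-0.65,0,36],[0.9,-0.75,0,42],[1.03,-0.86,0,48]])

```text
time: 13.9
tool_pos: [0.6088, -0.0455, 0.077]
ee_rot: [-3.14, 0.0, -0.228]
wrist_force: [1.8, 0.3, 0.7]
width: 0.0119
finger_force: 30.2
```

Emit:
servo_tool(targets=[[0.0,-0.14,0,5],[0.0,-0.28,0,10],[0.0,-0.34,0,12],[0.0,-0.34,0,12]])

```text
time: 14.4
tool_pos: [0.6097, -0.042, 0.0771]
ee_rot: [-3.14, 0.0, -0.434]
wrist_force: [1.6, 3.2, -0.3]
width: 0.0116
finger_force: 30.2
```

```bash
python3 - <<'E'
from h import *
o=get_obs(); print(o["wrist_force"],o["wrist_torque"],o["width"],o["finger_force"])
a=np.radians(100); k=LP-(.111-.016*a)*CY
togo([*k,.077],-14.95-100)
E
```

```text
[ 1.6439757   3.20134398 -0.31728381] [ 0.74651485 -0.36020182  0.39582829] 0.011600667025803596 30.180661976337433
t 14.4 at [ 0.6097 -0.042   0.0771] ty -114.84 q [-0.16  0.29  1.42  0.    1.43  1.84] -> shift [0.06 0.05 0.01] turn 0.10529074587513776
```

Emit:
servo_tool(targets=[[0,0,0,0],[0,0,0,0],[0,0,0,0],[0,0,0,0],[0,0,0,0],[0,0,0,0]], claw=0)

```text
time: 15.15
tool_pos: [0.6095, -0.0431, 0.077]
ee_rot: [3.141, -0.0, -0.435]
wrist_force: [-0.4, 0.5, 0.3]
width: 0.0683
finger_force: 0.0
```

Emit:
servo_tool(targets=[[0,0,0,-10],[0,0,0,-20],[0,0,0,-30],[0,0,0,-40],[0,0,0,-50],[0,0,0,-60],[0,0,0,-70],[0,0,0,-80]])

```text
time: 16.15
tool_pos: [0.6095, -0.043, 0.077]
ee_rot: [3.141, 0.0, 0.967]
wrist_force: [0.2, -0.1, 0.8]
width: 0.0941
finger_force: 0.0
```

Emit:
servo_tool(targets=[[0,0,0,-10],[0,0,0,-20],[0,0,0,-30],[0,0,0,-40],[0,0,0,-50],[0,0,0,-60],[0,0,0,-70],[0,0,0,-80]])

```text
time: 17.15
tool_pos: [0.6095, -0.043, 0.077]
ee_rot: [-3.141, 0.0, 2.363]
wrist_force: [0.2, -0.1, -0.3]
width: 0.0937
finger_force: 0.0
```

Emit:
servo_tool(targets=[[0,0,0,-10],[0,0,0,-20],[0,0,0,-20],[0,0,0,-20]])

```text
time: 17.65
tool_pos: [0.6095, -0.043, 0.077]
ee_rot: [-3.141, 0.0, 2.704]
wrist_force: [0.3, -0.7, 0.0]
width: 0.0941
finger_force: 0.0
```

```bash
python3 - <<'E'
from h import *
import pickle
o=get_obs(); print(o["wrist_force"],o["wrist_torque"],o["width"])
a=np.radians(100); k=LP-(.111-.016*a)*CY
togo([*k,.077],-14.95-100)
m=camera_model("wrist"); im=snapshot("wrist"); cv2.imwrite("pics/w6.png",im); pickle.dump(m,open("w6.pkl","wb"))
E
```

```text
[ 0.33573209 -0.6995396   0.02232093] [ 0.01070755 -0.13476525  0.05316476] 0.09410855713369636
t 17.65 at [ 0.6095 -0.043   0.077 ] ty 64.92 q [-0.16  0.29  1.42 -0.    1.43 -1.3 ] -> shift [-0.04  0.05 -0.  ] turn -0.12791037749155976
```

Emit:
servo_tool(targets=[[0,0,0,0],[0,0,0,0],[0,0,0,0],[0,0,0,0],[0,0,0,0],[0,0,0,0],[0,0,0,0],[0,0,0,0]], claw=255)

```text
time: 18.7
tool_pos: [0.6095, -0.043, 0.0769]
ee_rot: [-3.142, -0.0, 2.706]
wrist_force: [-0.4, -0.7, 0.4]
width: 0.0174
finger_force: 0.0
```

Emit:
servo_tool(targets=[[0,0,0,0],[0,0,0,0],[0,0,0,0]])

```text
time: 19.08
tool_pos: [0.6099, -0.0421, 0.077]
ee_rot: [3.14, 0.0, 2.707]
wrist_force: [2.0, 2.8, -1.1]
width: 0.0119
finger_force: 30.0
```

Emit:
servo_tool(targets=[[0.02,0.14,0,5],[0.05,0.28,0,10],[0.07,0.41,0,15],[0.1,0.55,0,20],[0.11,0.63,0,23],[0.12,0.69,0,25]])

```text
time: 19.82
tool_pos: [0.6118, -0.0354, 0.077]
ee_rot: [3.14, -0.0, 2.27]
wrist_force: [4.1, 4.4, -1.5]
width: 0.0122
finger_force: 30.4
```

```bash
cat >> h.py <<'E'
def st(a):
    o=get_obs(); print("torque",o["wrist_torque"],"F",o["wrist_force"],"w",o["width"]); r=np.radians(a); k=LP-(.111-.016*r)*CY; togo([*k,.077],-14.95-a)
E
python3 -c "
from h import *
st(125)"
```

```text
torque [ 0.84320043 -0.67952951  0.48092461] F [ 4.12818463  4.38676218 -1.46512082] w 0.012166071487166976
t 19.82 at [ 0.6118 -0.0354  0.077 ] ty 40.05 q [-0.15  0.29  1.42  0.    1.43 -0.85] -> shift [-0.05 -0.04  0.  ] turn -0.0031447936316908454
```

```bash
cat >> h.py <<'E'
def prof(name,xs,z,y0,y1,step=1.0):
    m=camera_model("wrist"); im=snapshot("wrist"); cv2.imwrite(f"pics/{name}.png",im); g=cv2.cvtColor(im,cv2.COLOR_BGR2GRAY).astype(np.float32)
    for x in xs:
        ys=np.arange(y0,y1,step); P=[proj("wrist",[*(LP+x*1e-3*CX+y*1e-3*CY),z],m) for y in ys]
        v=cv2.remap(g,np.array([p[0] for p in P],np.float32)[None],np.array([p[1] for p in P],np.float32)[None],cv2.INTER_LINEAR)[0]
        print("x",x,"z",z,"px",np.round(P[0]),np.round(P[-1]),[(round(float(y),1),int(q)) for y,q in zip(ys,v)])
E
python3 -c "
from h import *
prof('w7',(-10,0,10),.03,40,72)
for i in range(3):
    snapshot('wrist'); print(get_obs()['wrist_torque'])
st(125)"
```

```text
x -10 z 0.03 px [417. 133.] [450. 110.] [(40.0, 66), (41.0, 70), (42.0, 74), (43.0, 78), (44.0, 93), (45.0, 112), (46.0, 83), (47.0, 57), (48.0, 63), (49.0, 68), (50.0, 72), (51.0, 75), (52.0, 78), (53.0, 100), (54.0, 96), (55.0, 126), (56.0, 188), (57.0, 189), (58.0, 198), (59.0, 48), (60.0, 3), (61.0, 9), (62.0, 4), (63.0, 7), (64.0, 4), (65.0, 7), (66.0, 12), (67.0, 24), (68.0, 42), (69.0, 66), (70.0, 88), (71.0, 132)]
x 0 z 0.03 px [424. 145.] [457. 122.] [(40.0, 64), (41.0, 69), (42.0, 71), (43.0, 76), (44.0, 101), (45.0, 117), (46.0, 77), (47.0, 55), (48.0, 62), (49.0, 65), (50.0, 71), (51.0, 75), (52.0, 75), (53.0, 98), (54.0, 89), (55.0, 127), (56.0, 193), (57.0, 194), (58.0, 189), (59.0, 63), (60.0, 7), (61.0, 8), (62.0, 8), (63.0, 7), (64.0, 8), (65.0, 9), (66.0, 19), (67.0, 25), (68.0, 46), (69.0, 66), (70.0, 89), (71.0, 132)]
x 10 z 0.03 px [431. 157.] [462. 134.] [(40.0, 63), (41.0, 69), (42.0, 72), (43.0, 74), (44.0, 107), (45.0, 117), (46.0, 85), (47.0, 55), (48.0, 60), (49.0, 63), (50.0, 68), (51.0, 72), (52.0, 75), (53.0, 100), (54.0, 94), (55.0, 128), (56.0, 190), (57.0, 191), (58.0, 188), (59.0, 78), (60.0, 2), (61.0, 8), (62.0, 8), (63.0, 5), (64.0, 10), (65.0, 7), (66.0, 17), (67.0, 26), (68.0, 46), (69.0, 63), (70.0, 88), (71.0, 131)]
[ 0.90109136 -0.73615367  0.44781954]
[ 0.86990422 -0.63516215  0.46400916]
[ 0.90074241 -0.69017214  0.42411721]
torque [ 0.90074241 -0.69017214  0.42411721] F [ 3.50470481  5.19158414 -1.90997306] w 0.011812432679377281
t 20.02 at [ 0.6119 -0.0354  0.077 ] ty 40.1 q [-0.15  0.29  1.42  0.    1.43 -0.85] -> shift [-0.05 -0.04  0.  ] turn 0.05330102591472041
```

```bash
python3 -c "
from h import *
m=camera_model('wrist'); T=np.array(m['camera_from_world']); c=-T[:3,:3].T@T[:3,3]; print('cam',np.round(c,3),(c[:2]-LP)@CX,(c[:2]-LP)@CY)
prof('w8',(0,),.042,50,72,.5)
prof('w9',(0,15),.038,-46,-20,.5)
prof('w10',(0,),.049,-62,-30,1)
"
```

```text
cam [0.556 0.028 0.243] -0.0704514572558038 -0.028192250863408794
x 0 z 0.042 px [442. 139.] [465. 123.] [(50.0, 98), (50.5, 142), (51.0, 181), (51.5, 192), (52.0, 191), (52.5, 193), (53.0, 200), (53.5, 169), (54.0, 78), (54.5, 20), (55.0, 2), (55.5, 5), (56.0, 9), (56.5, 11), (57.0, 11), (57.5, 7), (58.0, 5), (58.5, 8), (59.0, 8), (59.5, 9), (60.0, 10), (60.5, 13), (61.0, 21), (61.5, 27), (62.0, 31), (62.5, 41), (63.0, 54), (63.5, 63), (64.0, 72), (64.5, 91), (65.0, 115), (65.5, 136), (66.0, 150), (66.5, 159), (67.0, 167), (67.5, 173), (68.0, 180), (68.5, 183), (69.0, 183), (69.5, 183), (70.0, 184), (70.5, 184), (71.0, 184), (71.5, 183)]
x 0 z 0.038 px [324. 217.] [356. 196.] [(-46.0, 37), (-45.5, 28), (-45.0, 24), (-44.5, 22), (-44.0, 33), (-43.5, 64), (-43.0, 104), (-42.5, 119), (-42.0, 119), (-41.5, 118), (-41.0, 118), (-40.5, 118), (-40.0, 118), (-39.5, 118), (-39.0, 118), (-38.5, 118), (-38.0, 115), (-37.5, 101), (-37.0, 125), (-36.5, 170), (-36.0, 178), (-35.5, 179), (-35.0, 178), (-34.5, 177), (-34.0, 176), (-33.5, 155), (-33.0, 88), (-32.5, 25), (-32.0, 23), (-31.5, 29), (-3
[... 823 characters left out ...]
 195), (-28.0, 193), (-27.5, 168), (-27.0, 138), (-26.5, 126), (-26.0, 110), (-25.5, 100), (-25.0, 102), (-24.5, 103), (-24.0, 103), (-23.5, 103), (-23.0, 104), (-22.5, 103), (-22.0, 103), (-21.5, 104), (-21.0, 104), (-20.5, 102)]
x 0 z 0.049 px [305. 236.] [346. 209.] [(-62.0, 27), (-61.0, 26), (-60.0, 25), (-59.0, 23), (-58.0, 27), (-57.0, 157), (-56.0, 182), (-55.0, 182), (-54.0, 171), (-53.0, 78), (-52.0, 66), (-51.0, 67), (-50.0, 68), (-49.0, 67), (-48.0, 67), (-47.0, 65), (-46.0, 61), (-45.0, 36), (-44.0, 24), (-43.0, 29), (-42.0, 114), (-41.0, 118), (-40.0, 118), (-39.0, 117), (-38.0, 118), (-37.0, 109), (-36.0, 160), (-35.0, 180), (-34.0, 179), (-33.0, 127), (-32.0, 22), (-31.0, 61)]
```

Emit:
servo_tool(targets=[[0.02,0.02,0,1],[0.03,0.04,0,2],[0.05,0.07,0,3]])

```text
time: 20.55
tool_pos: [0.6121, -0.0346, 0.077]
ee_rot: [3.14, -0.0, 2.218]
wrist_force: [3.1, 4.4, -1.4]
width: 0.0119
finger_force: 30.4
```

```bash
cat >> h.py <<'E'
def edges(n="e"):
    """carriage front, plate metal back/front, cassette rear/far edges along cradle y (mm from load point), mean of 5 lines"""
    m=camera_model("wrist"); im=snapshot("wrist"); cv2.imwrite(f"pics/{n}.png",im); g=cv2.GaussianBlur(cv2.cvtColor(im,cv2.COLOR_BGR2GRAY),(3,3),0).astype(np.float32); out={}
    r=.016*np.radians(-np.degrees(0))
    for lab,z,lo,hi,sg in (("ring",.06,-67,-50,-1),("metalback",.038,-40,-35,1),("metalfront",.038,-35.5,-30.5,-1),("cassrear",.030,-33.5,-28,1),("cassfar",.030,56,64,-1),("stop",.042,60,68,1)):
        res=[]
        for x in (-12,-8,8,12) if lab!="ring" else (0,):
            ys=np.arange(lo,hi,.1); P=np.array([proj("wrist",[*(LP+x*1e-3*CX+y*1e-3*CY),z],m) for y in ys],np.float32)
            v=cv2.remap(g,P[None,:,0],P[None,:,1],cv2.INTER_LINEAR)[0]; d=np.clip(sg*np.gradient(v),0,None)
            i=int(d.argmax()); w=slice(max(0,i-8),i+9); res.append((ys[w]*d[w]).sum()/d[w].sum())
        out[lab]=(round(float(np.mean(res)),2),round(float(np.std(res)),2))
    print(out)
E
python3 -c "
from h import *
st(128); edges('e1'); print(get_obs()['wrist_torque'][2]); edges('e1'); print(get_obs()['wrist_torque'][2])"
```

```text
torque [ 0.80944891 -0.64373366  0.50702731] F [ 3.10276162  4.36303589 -1.37674729] w 0.011905699981162103
t 20.55 at [ 0.6121 -0.0346  0.077 ] ty 37.08 q [-0.15  0.29  1.42  0.    1.43 -0.8 ] -> shift [-0.05 -0.04  0.  ] turn 0.025904914610350716
{'ring': (-51.17, 0.0), 'metalback': (-35.89, 0.09), 'metalfront': (-32.32, 0.07), 'cassrear': (-30.12, 0.07), 'cassfar': (59.67, 0.05), 'stop': (64.92, 0.04)}
0.46048616253670716
{'ring': (-51.1, 0.0), 'metalback': (-35.86, 0.09), 'metalfront': (-32.27, 0.05), 'cassrear': (-30.18, 0.08), 'cassfar': (59.67, 0.06), 'stop': (65.01, 0.07)}
0.4692997403224181
```

Emit:
servo_tool(targets=[[0.02,0.02,0,1],[0.04,0.04,0,2],[0.05,0.07,0,3]])

```text
time: 21.02
tool_pos: [0.6123, -0.0337, 0.077]
ee_rot: [3.14, -0.0, 2.166]
wrist_force: [3.4, 4.6, -1.2]
width: 0.0121
finger_force: 30.4
```

```bash
python3 -c "
from h import *
st(131); edges('e2'); print(get_obs()['wrist_torque'][2])"
```

```text
torque [ 0.81700927 -0.64615835  0.45944465] F [ 3.36717909  4.57028191 -1.23459461] w 0.012092207421789306
t 21.02 at [ 0.6123 -0.0337  0.077 ] ty 34.08 q [-0.15  0.29  1.42  0.    1.43 -0.74] -> shift [-0.05 -0.04 -0.  ] turn 0.02674704600482869
{'ring': (-50.5, 0.0), 'metalback': (-35.43, 0.05), 'metalfront': (-31.49, 0.04), 'cassrear': (-29.32, 0.11), 'cassfar': (60.45, 0.07), 'stop': (64.85, 0.04)}
0.48006889482599474
```

Emit:
servo_tool(targets=[[0.02,0.02,0,1],[0.04,0.04,0,2],[0.06,0.06,0,3]])

```text
time: 21.45
tool_pos: [0.6126, -0.0329, 0.077]
ee_rot: [3.14, -0.0, 2.113]
wrist_force: [3.5, 5.2, -1.7]
width: 0.012
finger_force: 30.4
```

```bash
python3 -c "
from h import *
st(134); edges('e3'); print(get_obs()['wrist_torque'][2])"
```

```text
torque [ 0.85986495 -0.69126529  0.48388432] F [ 3.53340754  5.16305716 -1.71229554] w 0.011999623421845339
t 21.45 at [ 0.6126 -0.0329  0.077 ] ty 31.07 q [-0.15  0.29  1.42  0.    1.43 -0.69] -> shift [-0.05 -0.04  0.  ] turn 0.024557964892721884
{'ring': (-61.56, 0.0), 'metalback': (-39.45, 0.37), 'metalfront': (-30.95, 0.01), 'cassrear': (-28.64, 0.02), 'cassfar': (61.36, 0.05), 'stop': (65.12, 0.04)}
0.4767711778877819
```

Emit:
servo_tool(targets=[[0.02,0.02,0,1],[0.04,0.04,0,2],[0.06,0.06,0,3]])

```text
time: 21.88
tool_pos: [0.6129, -0.0321, 0.077]
ee_rot: [3.14, -0.0, 2.061]
wrist_force: [3.6, 5.3, -2.4]
width: 0.0123
finger_force: 30.4
```

```bash
sed -i 's/-40,-35,1)/-36.5,-31.5,1)/; s/-35.5,-30.5,-1)/-32.3,-28,-1)/; s/-33.5,-28,1)/-30.5,-26,1)/' h.py; python3 -c "
from h import *
st(137); edges('e4'); print(get_obs()['wrist_torque'][2])"
```

```text
torque [ 0.83327018 -0.69722259  0.48299553] F [ 3.60404252  5.30654492 -2.36283301] w 0.012304830481296533
t 21.88 at [ 0.6129 -0.0321  0.077 ] ty 28.08 q [-0.15  0.29  1.42  0.    1.43 -0.64] -> shift [-0.06 -0.05 -0.  ] turn 0.026645449254658615
{'ring': (-60.74, 0.0), 'metalback': (-33.44, 0.05), 'metalfront': (-29.83, 0.03), 'cassrear': (-27.6, 0.09), 'cassfar': (62.23, 0.07), 'stop': (65.07, 0.06)}
0.4998844766518377
```

Emit:
servo_tool(targets=[[0.02,0.02,0,1],[0.04,0.04,0,2],[0.04,0.04,0,2]])

```text
time: 22.3
tool_pos: [0.613, -0.0315, 0.077]
ee_rot: [3.139, -0.0, 2.026]
wrist_force: [3.5, 5.2, -2.2]
width: 0.0121
finger_force: 30.4
```

```bash
python3 -c "
from h import *
st(139); edges('e5'); print(get_obs()['wrist_torque'][2])"
```

```text
torque [ 0.86152595 -0.75736784  0.51664719] F [ 3.49967358  5.22886333 -2.17459491] w 0.0121407227754702
t 22.3 at [ 0.613  -0.0315  0.077 ] ty 26.1 q [-0.14  0.29  1.42  0.    1.43 -0.6 ] -> shift [-0.06 -0.05 -0.  ] turn 0.0532369553181411
{'ring': (-60.35, 0.0), 'metalback': (-32.89, 0.12), 'metalfront': (-29.18, 0.09), 'cassrear': (-27.03, 0.02), 'cassfar': (62.76, 0.08), 'stop': (64.97, 0.08)}
0.4177687495744201
```

Emit:
servo_tool(targets=[[0.02,0.02,0,1],[0.04,0.04,0,2],[0.04,0.04,0,2]])

```text
time: 22.72
tool_pos: [0.6132, -0.031, 0.077]
ee_rot: [3.14, -0.001, 1.992]
wrist_force: [3.8, 3.9, -1.2]
width: 0.0119
finger_force: 30.4
```

```bash
python3 -c "
from h import *
st(141); edges('e6'); print(get_obs()['wrist_torque'][2])"
```

```text
torque [ 0.83999764 -0.7342888   0.47694522] F [ 3.75667757  3.86645982 -1.24045893] w 0.011932722979839544
t 22.73 at [ 0.6132 -0.031   0.077 ] ty 24.11 q [-0.14  0.29  1.42  0.    1.43 -0.56] -> shift [-0.06 -0.05  0.  ] turn 0.05888885085181528
{'ring': (-52.47, 0.0), 'metalback': (-32.6, 0.08), 'metalfront': (-28.87, 0.05), 'cassrear': (-26.75, 0.02), 'cassfar': (63.14, 0.07), 'stop': (65.15, 0.06)}
0.4702043819808869
```

Emit:
servo_tool(targets=[[0.02,0.02,0,1],[0.04,0.04,0,2],[0.04,0.04,0,2]])

```text
time: 23.15
tool_pos: [0.6134, -0.0306, 0.077]
ee_rot: [3.14, -0.0, 1.957]
wrist_force: [3.0, 4.9, -0.8]
width: 0.0121
finger_force: 30.6
```

```bash
sed -i 's/-32.3,-28,-1)/-32,-26.5,-1)/; s/-30.5,-26,1)/-29,-24.5,1)/' h.py; python3 -c "
from h import *
st(143); edges('e7'); print(get_obs()['wrist_torque'][2]); edges('e7b'); print(get_obs()['wrist_torque'][2])"
```

```text
torque [ 0.85692381 -0.69491942  0.50047248] F [ 3.03453983  4.89767553 -0.80019817] w 0.012086764115522041
t 23.15 at [ 0.6134 -0.0306  0.077 ] ty 22.11 q [-0.14  0.29  1.42  0.    1.43 -0.53] -> shift [-0.05 -0.04  0.  ] turn 0.061036008111557294
{'ring': (-51.92, 0.0), 'metalback': (-35.24, 1.67), 'metalfront': (-28.9, 0.07), 'cassrear': (-26.64, 0.03), 'cassfar': (63.13, 0.04), 'stop': (65.01, 0.1)}
0.5375517395316565
{'ring': (-51.89, 0.0), 'metalback': (-35.24, 1.66), 'metalfront': (-28.92, 0.06), 'cassrear': (-26.7, 0.06), 'cassfar': (63.11, 0.06), 'stop': (65.19, 0.07)}
0.5766994699925555
```

Contact came at about 140.3° (39.2 mm of travel), since the plate and cassette stopped moving after that. The target is 2 mm further, at about 147.4°.

Emit:
servo_tool(targets=[[0.02,0.02,0,1],[0.05,0.03,0,2],[0.07,0.05,0,3],[0.1,0.07,0,4.4],[0.1,0.07,0,4.4]])

```text
time: 23.88
tool_pos: [0.6137, -0.0296, 0.077]
ee_rot: [3.14, -0.0, 1.88]
wrist_force: [3.6, 4.0, -1.1]
width: 0.0121
finger_force: 31.2
```

```bash
python3 -c "
from h import *
st(147.4); edges('e8'); print(get_obs()['wrist_torque'][2]); 
prof('e9',(-10,10),.038,-46,-24,.5)
for n in ('e6','e9'): pass"
```

```text
torque [ 0.77989174 -0.74779842  0.58227266] F [ 3.58382565  3.97034535 -1.11277742] w 0.01214837560732173
t 23.88 at [ 0.6137 -0.0296  0.077 ] ty 17.72 q [-0.14  0.29  1.42  0.    1.43 -0.45] -> shift [-0.03 -0.03  0.  ] turn 0.06706919421668545
{'ring': (-51.05, 0.0), 'metalback': (-34.66, 1.28), 'metalfront': (-28.87, 0.05), 'cassrear': (-26.68, 0.02), 'cassfar': (63.12, 0.04), 'stop': (65.1, 0.06)}
0.5679010697994172
x -10 z 0.038 px [294. 204.] [312. 177.] [(-46.0, 68), (-45.5, 66), (-45.0, 65), (-44.5, 65), (-44.0, 65), (-43.5, 65), (-43.0, 63), (-42.5, 60), (-42.0, 55), (-41.5, 43), (-41.0, 31), (-40.5, 27), (-40.0, 24), (-39.5, 24), (-39.0, 26), (-38.5, 25), (-38.0, 24), (-37.5, 24), (-37.0, 24), (-36.5, 23), (-36.0, 30), (-35.5, 61), (-35.0, 96), (-34.5, 112), (-34.0, 114), (-33.5, 115), (-33.0, 126), (-32.5, 152), (-32.0, 169), (-31.5, 174), (-31.0, 173), (-30.5, 172), (-30.0, 171), (-29.5, 156), (-29.0, 116), (-28.5, 63), (-28.0, 33), (-27.5, 28), (-27.0, 25), (-26.5, 18), (-26.0, 29), (-25.5, 120), (-25.0, 176), (-24.5, 188)]
x 10 z 0.038 px [319. 220.] [337. 193.] [(-46.0, 64), (-45.5, 65), (-45.0, 65), (-44.5, 65), (-44.0, 64), (-43.5, 63), (-43.0, 60), (-42.5, 59), (-42.0, 55), (-41.5, 43), (-41.0, 33), (-40.5, 28), (-40.0, 28), (-39.5, 27), (-39.0, 25), (-38.5, 25), (-38.0, 26), (-37.5, 26), (-37.0, 24), (-36.5, 21), (-36.0, 30), (-35.5, 59), (-35.0, 88), (-34.5, 107), (-34.0, 111), (-33.5, 109), (-33.0, 115), (-32.5, 145), (-32.0, 170), (-31.5, 176), (-31.0, 175), (-30.5, 173), (-30.0, 174), (-29.5, 159), (-29.0, 117), (-28.5, 66), (-28.0, 35), (-27.5, 28), (-27.0, 24), (-26.5, 17), (-26.0, 41), (-25.5, 120), (-25.0, 183), (-24.5, 189)]
```

```bash
python3 -c "
from h import *
prof('e10',(-10,0,10),.049,-43,-35,.5); print(get_obs()['wrist_torque'])"
```

```text
x -10 z 0.049 px [297. 205.] [304. 195.] [(-43.0, 64), (-42.5, 65), (-42.0, 65), (-41.5, 63), (-41.0, 62), (-40.5, 61), (-40.0, 59), (-39.5, 50), (-39.0, 36), (-38.5, 26), (-38.0, 25), (-37.5, 26), (-37.0, 27), (-36.5, 27), (-36.0, 23), (-35.5, 24)]
x 0 z 0.049 px [310. 213.] [317. 204.] [(-43.0, 65), (-42.5, 65), (-42.0, 64), (-41.5, 63), (-41.0, 61), (-40.5, 61), (-40.0, 59), (-39.5, 52), (-39.0, 38), (-38.5, 29), (-38.0, 26), (-37.5, 26), (-37.0, 25), (-36.5, 27), (-36.0, 27), (-35.5, 27)]
x 10 z 0.049 px [323. 222.] [330. 212.] [(-43.0, 66), (-42.5, 66), (-42.0, 66), (-41.5, 64), (-41.0, 62), (-40.5, 62), (-40.0, 60), (-39.5, 51), (-39.0, 38), (-38.5, 30), (-38.0, 27), (-37.5, 26), (-37.0, 25), (-36.5, 54), (-36.0, 108), (-35.5, 152)]
[ 0.70358965 -0.68538924  0.60375599]
```

The carriage moved 6.1–6.3 mm while the plate moved 4.3 mm, so compression is about 1.9 mm (roughly 11–12 N). I release and back off.

Emit:
servo_tool(targets=[[0,0,0,0],[0,0,0,0],[0,0,0,0],[0,0,0,0],[0,0,0,0],[0,0,0,0],[0,0,0,0]], claw=0)

```text
time: 24.9
tool_pos: [0.613, -0.0302, 0.077]
ee_rot: [-3.142, 0.0, 1.879]
wrist_force: [-0.1, -0.3, 0.5]
width: 0.0788
finger_force: 0.0
```

```bash
python3 -c "
from h import *
edges('e11'); prof('e12',(0,),.049,-41,-37,.5)"
```

```text
{'ring': (-51.12, 0.0), 'metalback': (-34.74, 1.18), 'metalfront': (-28.94, 0.05), 'cassrear': (-26.7, 0.02), 'cassfar': (63.11, 0.05), 'stop': (65.14, 0.12)}
x 0 z 0.049 px [313. 210.] [317. 206.] [(-41.0, 64), (-40.5, 64), (-40.0, 61), (-39.5, 51), (-39.0, 39), (-38.5, 31), (-38.0, 29), (-37.5, 27)]
```

Emit:
servo_tool(targets=[[0,0,-2,0],[0,0,-6,0],[0,0,-10,0],[0,0,-12,0],[0,0,-12,0],[0,0,-12,0],[0,0,-12,0]])

```text
time: 25.88
tool_pos: [0.6122, -0.03, 0.1949]
ee_rot: [-3.138, -0.001, 1.879]
wrist_force: [-0.3, -1.0, -0.5]
width: 0.0938
finger_force: 0.0
```

```bash
python3 -c "
from h import *
im=snapshot('wrist'); cv2.imwrite('pics/fin.png',cv2.resize(im[:340,120:460],(680,680))[:600])"
```

```text
(no output)
```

View pics/fin.png

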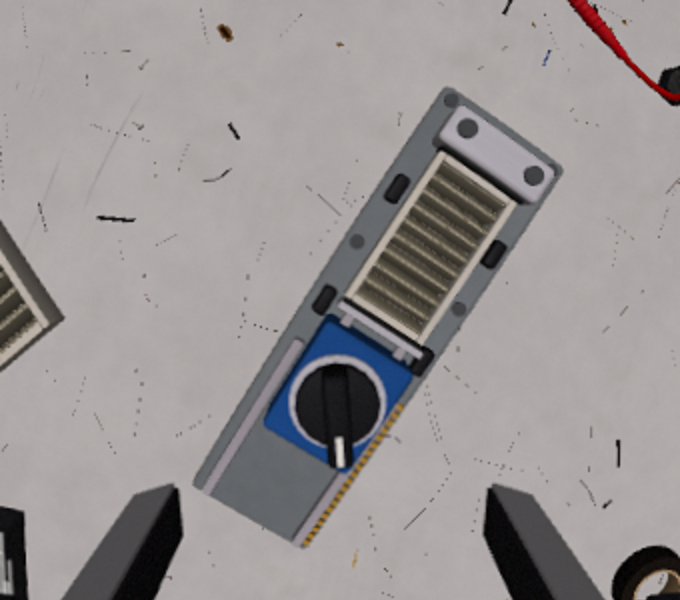

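The picture shows the cassette at (435,245) clamped between the stop at (497,155) and the plate at (385,335). The gripper is clear and the carriage did not move on release.

```bash
python3 -c "
from bench import *
print(close_job())"
```

```text
the job is handed in; nothing more can be done
None
```

The middle-sized cassette lies flat and lengthwise between the guide lugs, clamped against the end stop with about 1.9 mm of spring travel (roughly 11–12 N, worked out from camera measurements), the gripper is clear of everything, and the job was handed in at about 26 s.

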